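Reset and restart the dryer-car turntable

TASK

The turntable for the tile dryer cars has tripped: at its control desk, press the blue reset button in lightly with the fingertips for a moment and let it spring back out, then do the same with the green start button, and draw the hand clear. Only press, never grip or force a button, and leave the black, white and red buttons and the things lying about on the bench alone.

Things in the scene. Friction and masses are not known exactly. Their poses are not given: they have to be found in the camera images.
- desk: grey control desk bolted to the bench, 140 mm deep (x), 380 mm wide (y), its lid sloping 15 degrees from a 64 mm high front edge up to a 102 mm high back edge. Origin: centre of the underside; x points to the high back, y along its one row of five buttons: blue, green, black and white 68 mm apart in any order, then, 78 mm from the last, the red one at the -y end. A conduit leaves the back.
- reset (a joint): travel of the blue reset button's head, m: 0 = out, grows as it is pressed into the panel, 0.007 = fully in (hard stop). A spring pushes it back out: it begins to give at 2 N and takes 6 N fully in, rising evenly; the contact switches from 0.004 m (4.3 N). It is out at the start.
- reset_top (a point): centre of the crown of the blue reset head (rides with the head). Its z axis points straight out of the panel; the press is along -z.
- reset_unit: the blue button, reset, to be pressed first: round mushroom head 40 mm across and 14 mm deep, its slightly domed crown 30 mm off the panel, over a steel collar; origin on the panel under the head's centre; x to the desk's high back, y along the row, z vertical (the button itself leans 15 degrees from z towards -x).
- start (a joint): travel of the green start button's head, m: 0 = out, grows as it is pressed into the panel, 0.007 = fully in (hard stop). A spring pushes it back out: it begins to give at 2 N and takes 6 N fully in, rising evenly; the contact switches from 0.004 m (4.3 N). It is out at the start.
- start_top (a point): centre of the crown of the green start head (rides with the head). Its z axis points straight out of the panel; the press is along -z.
- start_unit: the green button, start, to be pressed second: round mushroom head 40 mm across and 14 mm deep, its slightly domed crown 30 mm off the panel, over a steel collar; origin on the panel under the head's centre; x to the desk's high back, y along the row, z vertical (the button itself leans 15 degrees from z towards -x).
- inch_unit: the black button, inching, to be left alone: round mushroom head 40 mm across and 14 mm deep, its slightly domed crown 30 mm off the panel, over a steel collar; origin on the panel under the head's centre; x to the desk's high back, y along the row, z vertical (the button itself leans 15 degrees from z towards -x).
- clamp_unit: the white button, car clamp, to be left alone: round mushroom head 40 mm across and 14 mm deep, its slightly domed crown 30 mm off the panel, over a steel collar; origin on the panel under the head's centre; x to the desk's high back, y along the row, z vertical (the button itself leans 15 degrees from z towards -x).
- estop_unit: the red button, emergency stop, on a yellow disc 62 mm across, to be left alone: round mushroom head 40 mm across and 14 mm deep, its slightly domed crown 30 mm off the panel, over a steel collar; origin on the panel under the head's centre; x to the desk's high back, y along the row, z vertical (the button itself leans 15 degrees from z towards -x).
- mug: white mug standing on the bench behind the desk, 80 mm across, 90 mm high, handle at its +y; origin: centre of its foot
- knife: trimming knife lying on the bench in front of the desk, 184 mm long, wooden handle to its -x; origin on the bench under the front part of the handle
- brush: hand brush lying on the bench beside the desk at the -y end, about 200 mm long; origin under its middle
- valley_tile: curved terracotta roof tile lying hollow side down on the bench beside the desk at the +y end, 240 mm long (x), 200 mm wide, about 45 mm high; origin: under its centre

How it is judged:
On the way, in this order (a step that is already met when the one before it is completed fails the run):
1. the blue reset button is pressed in at least 4 mm, the green one being out (value of joint reset above 0.004 m and value of joint start below 0.001 m), for 0.1 s.
2. the blue button has sprung back out (value of joint each of reset, start below 0.001 m), for 0.1 s.
3. the green start button is pressed in at least 4 mm, the blue one being out (value of joint start above 0.004 m and value of joint reset below 0.001 m), for 0.1 s.
At the end, for the whole second after the job is handed in: both the blue and the green button have sprung back out (within 1 mm), the mug stands upright, and mug, knife, brush and tile are at rest within 10 mm of where they lay (all of step 2 and angle between mug's own z axis and vertical below 0.1 rad and distance of each of mug, knife, brush, valley_tile from where it was at the start of the episode below 0.01 m and linear speed of each of mug, knife, brush, valley_tile below 0.02 m/s); the robot touches nothing.
It fails at once if the blue or the green button is pressed with more than 25 N (contact force between any of the fingers, the arm and reset_unit above 25 N or contact force between any of the fingers, the arm and start_unit above 25 N).
It fails at once if the blue or the green button's head is taken between the fingers (grasp point below its crown) ((z of the grasp point in the frame of reset_top below 0 m and horizontal distance between the grasp point and reset_top below 0.03 m) or (z of the grasp point in the frame of start_top below 0 m and horizontal distance between the grasp point and start_top below 0.03 m)).
It fails at once if the robot touches the red emergency stop, or the black or white button (contact force between any of the fingers, the arm and inch_unit above 1 N or contact force between any of the fingers, the arm and clamp_unit above 1 N or contact force between any of the fingers, the arm and estop_unit above 1 N).
It fails at once if the robot knocks hard against the desk (over 25 N) (contact force between any of the fingers, the arm and desk above 25 N).
It fails at once if the mug, knife, brush or tile is moved by more than 10 mm or lifted (distance of any of mug, knife, brush, valley_tile from where it was at the start of the episode above 0.01 m).
It also fails if it takes over 40 s, if anything falls off the work surface, if the arm or the gripper's body presses on something with over 40 N, if the wrist force passes 120 N, or if a joint passes its speed limit or range.

ROBOT

A 7-joint arm with a two-finger parallel gripper is mounted at the origin on the work surface. World frame = base frame: x ahead of the robot, y to its left, z up, the work surface at z = 0. Lengths are in m, angles in rad, forces in N, time in s.
With the tool pointing down it reaches from about 0.4 to 0.875 m from the base axis. Payload 19.3 kg.
Tool frame: the origin (TCP) lies midway between the tips of the shut fingers; the grasp point (between the pads) lies 19 mm behind it; z points along the fingers, y is the line along which they close (so a half turn about z gives the same grasp; the last joint's range is limited). The gripper opens to 85 mm and grips with 20 to 120 N. Pads are 22 mm wide; open, the fingers measure 114 mm over their backs; the gripper's body (76 mm by 85 mm) begins 54 mm behind the grasp point. The pads swing forward as they close: fully open they stand 13 mm farther back than shut.
Start: joints at [-0.07, 0.521, -0.036, 1.599, 0.021, 1.021, -0.113], TCP at [0.625, -0, 0.231] pointing down, gripper open.
Joint ranges: [-2.91, 2.91], [-0.3, 2.13], [-1.5, 1.42], [0.17, 2.43], [-1.26, 4.41], [0.16, 1.93], [-2.52, 2.52]. Speed limits (rad/s): [1.89, 1.89, 2.39, 2.39, 3.01, 3.01, 3.01].

INTERFACE

Orientations are given as [roll, pitch, yaw] about the fixed x, y, z axes, in that order (R = Rz(yaw) Ry(pitch) Rx(roll)).
In Python, from workcell import bot gives the robot as it stands.
- The arm moves only by the tool move_arm, never from a script. Its argument "moves" is a list that holds one entry, the list of rows, each a list of 7 numbers: the opening, from 0 (shut) to 1 (fully open), then the shift along the tool's x, y, z in units of 1000 mm (1.0 is 1000 mm), then the turn, a rotation vector about the tool's x, y, z in units of 2 pi rad (1.0 is 2 pi rad). A call has 1 to 5 rows; each row is the pose to reach, as a shift and turn from the pose commanded when the call began, along the tool's axes at that moment, turning the shorter way round; what a row does not reach only later rows make up. A row lasts 1/10 s, in which the tool goes at most 50 mm and 8.59 degrees, less where a joint would pass 70% of its speed; a pose out of reach is approached as far as the arm can. A call with a number of a shift or a turn outside -1 to 1 is refused whole. A call with a gripper value outside its range is refused whole. The fingers move at their own pace and stop on an object; "force" is the grip in N (left out, the last holds). Time passes only in rows, so rows that repeat a pose let the fingers close. It gives the time, the measured TCP pose, the force, the opening and the grip force at its end, in the units of the state.
- bot.observe(): the state, without advancing time (a new reading comes with each control period).
- bot.grab_frame(name): name is "scene" or "side" or "wrist"; returns the picture (384x512x3 uint8, red, green, blue); there is no depth.
- bot.camera_params(name): a dict with "vertical_fov" (degrees; the focal length in pixels is half the picture's height over the tangent of half this angle, whatever the lens; pixels are square), "cx", "cy" (the principal point, pixels), "R" (3x3) and "t" (3): a world point X has camera coordinates R X + t. Camera axes: x right, y down, z forward; pixel columns grow to the right and rows downward; lengths in m; the calibration is good to about 2 mm. A picture is of the moment at which its call begins: read the wrist's pose just before it. camera_params takes no time and is no camera call; for the wrist camera it gives the pose at the moment of the call.
- bot.job_done(): hands the job in; it is judged then, once.
The state is a dict: "clock": time; "qpos": joint angles; "qd": joint speeds; "joint_efforts": joint torques, N m; "position": TCP position; "tool_rot": TCP orientation; "force": force on the tool from outside, world axes, zero at the start; "moment": the same for the moment, N m; "grip_width": finger opening in m; "finger_force": force on a finger pad.
Only numpy, scipy, OpenCV 4.12 (cv2) and the standard library are available. Lean on these libraries where they do the work, as an engineer would, in place of code of your own. Each camera call takes 0.05 s, during which the arm holds its last target. There are 200 camera calls.

## Working session

There is one attempt and no reset: what is moved stays moved. The work goes in short steps, Python scripts to look and compute and a tool call to move; the robot and the scene stay as the last step left them, time stands still between calls to the robot, and variables do not carry over. Pictures are saved under pics/ and viewed, at most 10 in all, crops included, and the job is handed in when it is done.

Besides the shell and the picture viewer there is one more tool, called as name(argument=value, ...) on one line, values as JSON. move_arm: Moves the arm, as the interface text tells. Shifts and turns lie within -1 to 1; 1 stands for 1000 mm of shift or 2 pi rad of turn. Its arguments: {"type":"object","properties":{"moves":{"type":"array"},"force":{"type":"number"}},"required":["moves"]}

```bash
mkdir -p pics
python3 - <<'E'
from workcell import bot
import cv2,numpy as np
s=bot.observe();print({k:np.round(s[k],3).tolist() for k in s})
for n in("scene","side","wrist"):
    c=bot.camera_params(n);print(n,c['vertical_fov'],c['cx'],c['cy'],np.round(c['R'],3).tolist(),np.round(c['t'],3).tolist())
    im=bot.grab_frame(n)[:,:,::-1];cv2.imwrite(f'pics/{n}0.png',im)
a=cv2.imread('pics/scene0.png');b=cv2.imread('pics/wrist0.png')
cv2.imwrite('pics/both.png',cv2.resize(np.hstack([a,b]),(800,300)))
E
```

```text
{'clock': 0.0, 'qpos': [-0.07, 0.522, -0.036, 1.6, 0.021, 1.021, -0.113], 'qd': [-0.001, -0.002, -0.001, -0.0, 0.0, 0.0, 0.0], 'joint_efforts': [-0.004, -92.711, 1.978, -36.993, 0.018, 0.008, -0.0], 'position': [0.625, -0.0, 0.231], 'tool_rot': [-3.14, 0.0, 1.571], 'force': [0.64, -0.184, -0.332], 'moment': [-0.037, -0.002, -0.01], 'finger_force': 0.0, 'grip_width': 0.085}
scene 52.91931576882815 249.56887964798184 188.736593005057 [[0.592, 0.805, 0.019], [0.633, -0.451, -0.629], [-0.498, 0.385, -0.777]] [-0.4, -0.261, 1.271]
side 57.85617760620619 253.7726278995239 187.00532072427376 [[-0.962, -0.272, 0.002], [-0.137, 0.477, -0.868], [0.235, -0.836, -0.496]] [0.605, 0.139, 0.844]
wrist 64.17814436260355 258.68338724659264 196.62695075069828 [[1.0, 0.001, -0.002], [0.001, -0.959, 0.284], [-0.002, -0.284, -0.959]] [-0.624, -0.038, 0.38]
```

View pics/scene0.png

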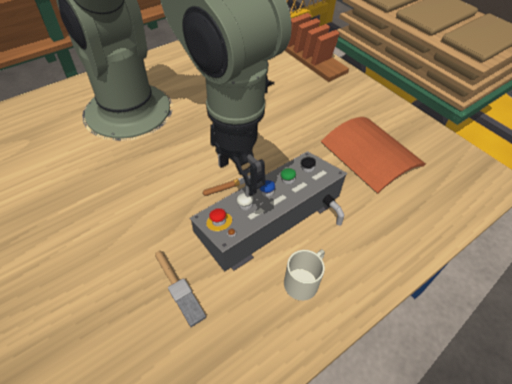

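View pics/wrist0.png

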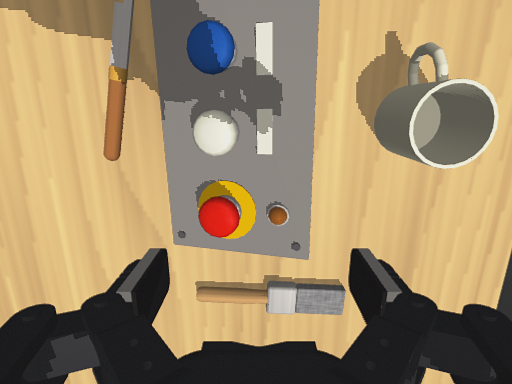

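View pics/side0.png

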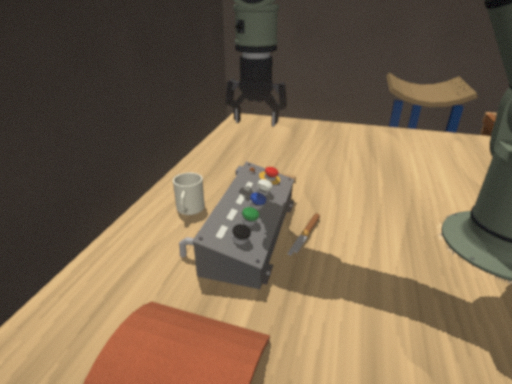

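The row runs from -y to +y as red, white, blue, green, black. In the wrist view blue is at (211,47), white at (215,132) and red at (219,216). In the scene view blue is near (268,187) and green near (288,174). In the side view blue is near (258,199) and green near (251,214). Next I'll triangulate these.

```bash
cat > h.py <<'E'
from workcell import bot
import cv2,numpy as np
from itertools import combinations
def blobs(im):
    h=cv2.cvtColor(im,cv2.COLOR_BGR2HSV);o={}
    for n,lo,hi in(('blue',(105,140,40),(125,255,255)),('green',(55,120,40),(85,255,255)),('red',(0,200,90),(4,255,255))):
        m=cv2.inRange(h,lo,hi);k,l,st,c=cv2.connectedComponentsWithStats(m)
        o[n]=[(c[i].round(1).tolist(),st[i].tolist()) for i in range(1,k) if st[i][4]>30]
    return o
def ray(c,u,v):
    f=192/np.tan(np.radians(c['vertical_fov'])/2);R=np.array(c['R'])
    d=R.T@np.array([(u-c['cx'])/f,(v-c['cy'])/f,1]);return -R.T@np.array(c['t']),d/np.linalg.norm(d)
def tri(rays):
    A=sum(np.eye(3)-np.outer(d,d) for o,d in rays);b=sum((np.eye(3)-np.outer(d,d))@o for o,d in rays)
    X=np.linalg.solve(A,b);return X,[np.linalg.norm((np.eye(3)-np.outer(d,d))@(X-o)) for o,d in rays]
E
python3 - <<'E'
from h import *
for n in("scene","side","wrist"):
    print(n,blobs(cv2.imread(f'pics/{n}0.png')))
E
```

```text
scene {'blue': [([267.7, 186.4], [260, 181, 15, 11, 114]), ([422.0, 288.2], [413, 274, 24, 24, 72])], 'green': [([287.7, 173.8], [281, 169, 14, 11, 125])], 'red': [([217.2, 214.9], [210, 209, 15, 12, 137])]}
side {'blue': [([414.5, 114.8], [410, 106, 10, 21, 74]), ([454.4, 117.7], [447, 106, 15, 25, 212]), ([254.5, 197.4], [252, 194, 6, 9, 37])], 'green': [([250.2, 213.0], [244, 208, 14, 11, 108])], 'red': []}
wrist {'blue': [([210.3, 46.8], [187, 20, 48, 54, 1980])], 'green': [], 'red': [([218.6, 216.5], [199, 197, 40, 40, 1220])]}
```

Run:
```python
from h import *
C={n:bot.camera_params(n) for n in("scene","side","wrist")}
P={'blue':[('scene',267.7,186.4),('wrist',210.8,47),('side',258,199)],'green':[('scene',287.7,173.8),('side',250.4,213)],'red':[('scene',217.2,214.9),('wrist',218.6,216.5),('side',271,172)]}
X={}
for k in P:
    X[k],r=tri([ray(C[n],u,v) for n,u,v in P[k]]);print(k,X[k].round(4),np.round(r,4))
print(np.linalg.norm(X['green']-X['blue']),np.linalg.norm(X['blue']-X['red']))
d=X['green']-X['red'];print(np.degrees(np.arctan2(-d[0],d[1])),d)
```

```text
blue [0.5856 0.1182 0.0997] [0.0011 0.0004 0.0007]
green [0.5849 0.1836 0.1021] [0.0001 0.0001]
red [ 0.5868 -0.0289  0.1002] [0.0005 0.0005 0.001 ]
0.06552426009193048 0.14710699566356394
0.5133372050168604 [-0.00190461  0.21257586  0.00195173]
```

move_arm(moves=[[[0,0.118,-0.056,0.065,-0.0417,0,0],[0,0.118,-0.056,0.065,-0.0417,0,0],[0,0.118,-0.056,0.065,-0.0417,0,0],[0,0.118,-0.056,0.065,-0.0417,0,0],[0,0.118,-0.056,0.065,-0.0417,0,0]]])

```text
clock: 0.65
position: [0.567, 0.121, 0.165]
tool_rot: [2.882, 0.0, 1.575]
force: [-0.2, -1.0, -0.2]
grip_width: 0.0124
finger_force: 0.0
```

move_arm(moves=[[[0,0,0,0,0,0,0],[0,0,0,0,0,0,0],[0,0,0,0,0,0,0],[0,0,0,0,0,0,0],[0,0,0,0,0,0,0]]])

```text
clock: 1.15
position: [0.5692, 0.1175, 0.1664]
tool_rot: [2.879, -0.0, 1.57]
force: [0.3, -0.2, 0.2]
grip_width: -0.0
finger_force: 0.0
```

Run:
```python
from h import *
s=bot.observe();print({k:np.round(s[k],4).tolist() for k in s})
R=[]
for n in("scene","side","wrist"):
    c=bot.camera_params(n);im=np.ascontiguousarray(bot.grab_frame(n)[:,:,::-1]);b=blobs(im);print(n,b)
    f=192/np.tan(np.radians(c['vertical_fov'])/2);p=c['R']@np.array(s['position'])+c['t'];print('tcp px',p[:2]/p[2]*f+[c['cx'],c['cy']])
    cv2.imwrite(f'pics/{n}1.png',im)
```

```text
{'clock': 1.15, 'qpos': [-0.3818, 0.4296, 0.032, 2.0034, 0.1711, 0.4682, -0.4986], 'qd': [-0.0046, -0.0005, -0.0017, 0.0016, 0.0014, -0.0005, -0.0003], 'joint_efforts': [0.1549, -75.883, 3.1152, -29.6948, 0.3292, -1.2789, 0.0101], 'position': [0.5692, 0.1175, 0.1664], 'tool_rot': [2.8794, -0.0, 1.5699], 'force': [0.2694, -0.1756, 0.2394], 'moment': [0.0083, 0.2536, -0.0107], 'finger_force': 0.0, 'grip_width': -0.0}
scene {'blue': [([266.8, 186.1], [260, 181, 15, 11, 135]), ([422.1, 288.0], [413, 273, 25, 25, 74])], 'green': [([287.7, 173.8], [281, 169, 14, 11, 126])], 'red': [([217.2, 214.8], [210, 209, 16, 12, 140])]}
tcp px [264.28992072 163.88722244]
side {'blue': [([414.5, 115.1], [411, 106, 9, 21, 83]), ([454.4, 117.8], [448, 106, 14, 25, 210]), ([257.8, 197.6], [252, 194, 13, 9, 87])], 'green': [([250.2, 212.9], [244, 208, 14, 11, 101])], 'red': []}
tcp px [264.9198149  175.23425576]
wrist {'blue': [([256.7, 209.7], [230, 183, 54, 54, 2246])], 'green': [([255.3, 112.1], [226, 82, 60, 61, 2795])], 'red': []}
tcp px [258.48897665 251.44452312]
```

View pics/wrist1.png

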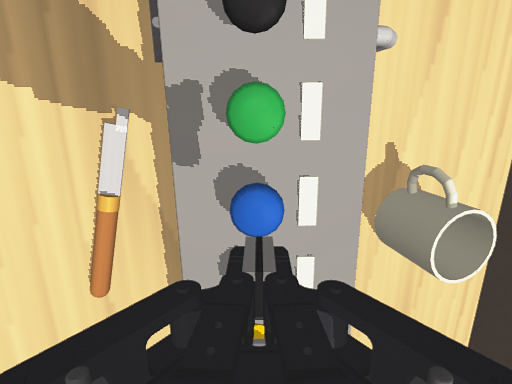

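The wrist view shows blue at (257,210) and green at (255,112), both whole. The shut fingertips are below blue, around (258,250). One more triangulation with these.

Run:
```python
from h import *
from scipy.spatial.transform import Rotation as Ro
C={n:bot.camera_params(n) for n in("scene","side","wrist")};s=bot.observe();p=np.array(s['position']);M=Ro.from_euler('xyz',s['tool_rot']).as_matrix()
P={'blue':[('scene',267.2,186.2),('wrist',256.6,209.6),('side',257.8,197.8)],'green':[('scene',287.7,173.8),('wrist',255.4,112.1),('side',250.2,213)]}
for k in P:
    X,r=tri([ray(C[n],u,v) for n,u,v in P[k]]);print(k,X.round(4),np.round(r,4),'tool',(M.T@(X-p)).round(4))
print(M.round(3))
```

```text
blue [0.5858 0.1171 0.1018] [0.0007 0.0008 0.0008] tool [-0.0007 -0.0006  0.0667]
green [0.5847 0.1847 0.1021] [0.0008 0.001  0.0007] tool [ 0.0669 -0.0016  0.0661]
[[ 0.     0.966  0.259]
 [ 1.    -0.    -0.   ]
 [ 0.     0.259 -0.966]]
```

move_arm(moves=[[[0,-0.001,-0.001,0.025,0,0,0],[0,-0.001,-0.001,0.045,0,0,0],[0,-0.001,-0.001,0.05,0,0,0],[0,-0.001,-0.001,0.05,0,0,0],[0,-0.001,-0.001,0.05,0,0,0]]])

```text
clock: 1.8
position: [0.5811, 0.117, 0.1185]
tool_rot: [2.879, -0.0, 1.571]
force: [0.2, 0.3, 0.3]
grip_width: -0.0
finger_force: 0.0
```

move_arm(moves=[[[0,0,0,0.001,0,0,0],[0,0,0,0.002,0,0,0],[0,0,0,0.003,0,0,0],[0,0,0,0.003,0,0,0],[0,0,0,0.003,0,0,0]]])

```text
clock: 2.3
position: [0.5818, 0.117, 0.1149]
tool_rot: [2.88, -0.0, 1.571]
force: [0.1, -0.1, -0.6]
grip_width: -0.0004
finger_force: 0.0
```

move_arm(moves=[[[0,0,0,0.001,0,0,0],[0,0,0,0.002,0,0,0],[0,0,0,0.003,0,0,0],[0,0,0,0.003,0,0,0],[0,0,0,0.003,0,0,0]]])

```text
clock: 2.8
position: [0.5825, 0.117, 0.1119]
tool_rot: [2.88, 0.0, 1.571]
force: [-0.2, -0.3, 0.5]
grip_width: -0.0002
finger_force: 0.0
```

move_arm(moves=[[[0,0,0,0.001,0,0,0],[0,0,0,0.002,0,0,0],[0,0,0,0.002,0,0,0],[0,0,0,0.002,0,0,0]]])

```text
clock: 3.2
position: [0.583, 0.117, 0.11]
tool_rot: [2.88, 0.0, 1.571]
force: [-0.1, -0.7, -0.5]
grip_width: 0.0003
finger_force: 0.0
```

move_arm(moves=[[[0,0,0,0.001,0,0,0],[0,0,0,0.002,0,0,0],[0,0,0,0.002,0,0,0],[0,0,0,0.002,0,0,0]]])

```text
clock: 3.6
position: [0.5837, 0.117, 0.1081]
tool_rot: [2.879, -0.0, 1.571]
force: [-0.9, -0.2, 1.6]
grip_width: -0.0001
finger_force: 1.2
```

move_arm(moves=[[[0,0,0,0.001,0,0,0],[0,0,0,0.002,0,0,0],[0,0,0,0.002,0,0,0],[0,0,0,0.002,0,0,0]]])

```text
clock: 4.0
position: [0.5841, 0.117, 0.1062]
tool_rot: [2.879, -0.0, 1.571]
force: [-1.0, 0.3, 3.7]
grip_width: -0.0001
finger_force: 1.8
```

move_arm(moves=[[[0,0,0,0.001,0,0,0],[0,0,0,0.002,0,0,0],[0,0,0,0.002,0,0,0],[0,0,0,0.002,0,0,0]]])

```text
clock: 4.4
position: [0.5846, 0.117, 0.1042]
tool_rot: [2.88, -0.0, 1.571]
force: [-0.3, 0.2, 4.3]
grip_width: 0.0002
finger_force: 2.4
```

move_arm(moves=[[[0,0,0,0.001,0,0,0],[0,0,0,0.001,0,0,0],[0,0,0,0.001,0,0,0],[0,0,0,0.001,0,0,0]]])

```text
clock: 4.8
position: [0.5849, 0.117, 0.1033]
tool_rot: [2.879, -0.0, 1.571]
force: [-1.5, -0.5, 4.8]
grip_width: 0.0001
finger_force: 2.7
```

Run:
```python
from h import *
F=[]
for i in range(6):
    bot.grab_frame("wrist");s=bot.observe();F.append(s['force'])
m=np.mean(F,0);print(m,m@[-.259,0,.966],s['position'],s['clock'])
```

```text
[-1.42914216  0.39769776  5.13046505] 5.326177054209954 [0.58491618 0.11700111 0.10326782] 5.1
```

Blue is pressed to about 5.8 mm at 5.3 N. I'll withdraw and move over green.

move_arm(moves=[[[0,0,0,-0.01,0,0,0],[0,0,0,-0.03,0,0,0],[0,0,0,-0.03,0,0,0],[0,0,0,-0.03,0,0,0],[0,0,0,-0.03,0,0,0]]])

```text
clock: 5.6
position: [0.5769, 0.1169, 0.132]
tool_rot: [2.88, 0.0, 1.571]
force: [-1.0, -0.2, -0.6]
grip_width: -0.0001
finger_force: 0.0
```

move_arm(moves=[[[0,0.034,0,0,0,0,0],[0,0.0675,-0.001,0,0,0,0],[0,0.0675,-0.001,0,0,0,0],[0,0.0675,-0.001,0,0,0,0],[0,0.0675,-0.001,0,0,0,0]]])

```text
clock: 6.1
position: [0.576, 0.1835, 0.1316]
tool_rot: [2.88, 0.001, 1.57]
force: [-0.2, -0.3, -0.0]
grip_width: -0.0002
finger_force: 0.0
```

move_arm(moves=[[[0,0,0,0.012,0,0,0],[0,0,0,0.02,0,0,0],[0,0,0,0.022,0,0,0],[0,0,0,0.022,0,0,0],[0,0,0,0.022,0,0,0]]])

```text
clock: 6.6
position: [0.5819, 0.1843, 0.1107]
tool_rot: [2.88, 0.0, 1.571]
force: [0.3, -0.9, -0.1]
grip_width: 0.0002
finger_force: 0.0
```

move_arm(moves=[[[0,0,0,0.001,0,0,0],[0,0,0,0.002,0,0,0],[0,0,0,0.003,0,0,0],[0,0,0,0.003,0,0,0],[0,0,0,0.003,0,0,0]]])

```text
clock: 7.1
position: [0.5827, 0.1846, 0.108]
tool_rot: [2.879, -0.0, 1.571]
force: [-0.8, -0.3, 2.7]
grip_width: -0.0001
finger_force: 1.3
```

move_arm(moves=[[[0,0,0,0.001,0,0,0],[0,0,0,0.002,0,0,0],[0,0,0,0.003,0,0,0],[0,0,0,0.003,0,0,0],[0,0,0,0.003,0,0,0]]])

```text
clock: 7.6
position: [0.5835, 0.1845, 0.105]
tool_rot: [2.879, -0.0, 1.571]
force: [0.6, 0.1, 3.5]
grip_width: 0.0002
finger_force: 2.1
```

move_arm(moves=[[[0,0,0,0.001,0,0,0],[0,0,0,0.002,0,0,0],[0,0,0,0.002,0,0,0],[0,0,0,0.002,0,0,0]]])

```text
clock: 8.0
position: [0.584, 0.1846, 0.103]
tool_rot: [2.879, -0.0, 1.571]
force: [0.3, 2.2, 5.2]
grip_width: -0.0001
finger_force: 2.7
```

Run:
```python
from h import *
F=[]
for i in range(6):
    bot.grab_frame("wrist");s=bot.observe();F.append(s['force'])
m=np.mean(F,0);print(m,m@[-.259,0,.966],s['position'],s['clock'])
```

```text
[-0.21869526  0.28181871  5.67670396] 5.540338098019203 [0.58401385 0.1845602  0.10306052] 8.3
```

Green is pressed to about 6 mm at 5.5 N. I'll draw the hand clear.

move_arm(moves=[[[0,0,0,-0.01,0,0,0],[0,0,0,-0.04,0,0,0],[0,0,0,-0.08,0,0,0],[0,0,0,-0.12,0,0,0],[0,0,0,-0.12,0,0,0]]])

```text
clock: 8.8
position: [0.5533, 0.1851, 0.224]
tool_rot: [2.875, -0.003, 1.571]
force: [0.4, 0.1, -0.9]
grip_width: -0.0001
finger_force: 0.0
```

move_arm(moves=[[[0,0,0,0,0,0,0],[0,0,0,0,0,0,0],[0,0,0,0,0,0,0],[0,0,0,0,0,0,0],[0,0,0,0,0,0,0]]])

```text
clock: 9.3
position: [0.5527, 0.1843, 0.2183]
tool_rot: [2.881, 0.001, 1.571]
force: [0.8, -0.1, 0.0]
grip_width: -0.0001
finger_force: 0.0
```

Run:
```python
from h import *
s=bot.observe();print(s['position'],s['force'],np.abs(s['qd']).max());cv2.imwrite('pics/end.png',bot.grab_frame('scene')[:,:,::-1]);print(blobs(cv2.imread('pics/end.png')));print(bot.job_done())
```

```text
[0.55267005 0.18434436 0.21825972] [ 0.81954612 -0.1379553   0.01804698] 0.004461759418755637
{'blue': [([266.8, 186.1], [260, 181, 15, 11, 135]), ([422.1, 288.0], [413, 273, 25, 25, 74])], 'green': [([287.8, 173.9], [281, 169, 14, 11, 124])], 'red': [([217.2, 214.9], [210, 209, 16, 12, 139])]}
the job is handed in; nothing more can be done
None
```

I pressed the blue reset button (about 5.3 N), then the green start button (about 5.5 N), let each spring back out, drew the hand clear and handed the job in; the hand-in call gave no verdict.

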